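# Space the loose tile of a pot stand and hold it pressed

### The job

Two tiled pot stands each have one loose end tile, and only one of them has a joint wide enough for the orange spacer block. Stand the spacer upright on the bed in that wide joint, let go of it, then push that stand's loose tile along its tray until the spacer is squeezed flat between the loose tile and the cemented tile, in line and with no gap left, and finish while still holding the tile pressed firmly against it. Leave the other stand's loose tile and the tins and mug where they are.

Things in the scene. Friction and masses are not known exactly. Their poses are not given: they have to be found in the camera images.
- spacer_mid (a point): Orange plastic spacer block with black grip ribs, loose, standing upright on the worktop: 50 mm long (its x), 14 mm thick (its y), 50 mm tall (its z), 45 g. The point is its centre, 25 mm above its foot.
- tile_wide_mid (a point): Loose white tile with a blue ring, 55 x 55 x 18 mm, 90 to 180 g, lying on the bed of the stand with the wide joint, 20 to 25 mm from the cemented tile. The point is its centre, 9 mm above the bed; z up, y along the stand within about 2 degrees. It slides freely along the tray (about 1 N); 27 mm or more of bed is bare beyond it at the stand's open end.
- tile_narrow_mid (a point): The same kind of loose tile on the other stand, only 5 to 8 mm from the cemented tile: the spacer does not fit there. Centre point as above. To be left alone.
- joint_wide (a point): Point on the bed of the stand with the wide joint, at the middle of the foot of the cemented tile's upright face that looks toward the loose tile; y points along the tray from the loose tile to the cemented tiles, x across the tray, z up. The joint runs from y = 0 to the loose tile's face at y = -0.020 to -0.025.
- joint_narrow (a point): The same point and axes on the other stand, which is identical but has the narrow joint. Note that a solid wall shelf hangs about 0.45 m above the worktop from about x = 0.62 m on: swing the arm past it close to the robot.
- stand_wide: The stand that has the wide gap is a fixed wooden tray 72 mm wide (x), 230 mm long (y), bed 10 mm above the worktop, side lips 5 mm above the bed and 60 mm apart; two 55 mm white tiles, 18 mm thick with a blue ring, are cemented in its +y half; the -y end is open, without a lip. Origin at the centre of its underside, on the worktop.
- spacer: The orange spacer; origin at the centre of its foot, axes as spacer_mid.
- tile_wide: The loose tile at the wide joint; origin at the centre of its underside.
- sardines: Flat blue and silver tin, 63 x 105 x 23 mm, bystander; origin at the centre of its underside.
- tin_tuna: Round flat tin, 86 mm across, 40 mm high, bystander; origin at the centre of its underside.
- mug: White mug, 83 x 115 x 86 mm, bystander; origin at the centre of its underside.
Things that resemble listed ones, but are neither listed nor needed, are in the scene too. Several things have the shape of the spacer; the one meant has the colours described above.

How it is judged:
By the outcome, as a careful person would: the job done as asked, in the order asked, and still so for the second after the job is handed in, while the arm keeps its last pose, push and grip.
It also fails if it takes over 64 s, if anything falls off the work surface, if the arm or the gripper's body presses on something with over 40 N, if the wrist force passes 120 N, or if a joint passes its speed limit or range.

### The arm

A 6-joint arm with a two-finger parallel gripper is mounted at the origin on a cart in front of the work surface, level with it; the furniture and walls round the work are solid. World frame = base frame: x ahead of the robot, y to its left, z up, the work surface at z = 0. Lengths are in m, angles in rad, forces in N, time in s.
With the tool pointing down it reaches from about 0.325 to 0.9 m from the base axis. Payload 6.1 kg.
Tool frame: the origin (TCP) lies at the centre of the arm's flange, where the gripper is bolted on; the fingertips stand tcp_to_tips ahead of it and the grasp point (between the pads) lies 155 mm ahead of it (tcp_to_tips is the distance from the TCP to the fingertips, in m); z points along the fingers, y is the line along which they close (so a half turn about z gives the same grasp; the last joint's range is limited). The gripper opens to 85 mm and grips with 20 to 120 N. Pads are 22 mm wide; open, the fingers measure 114 mm over their backs; the gripper's body (76 mm by 85 mm) begins 54 mm behind the grasp point. The pads swing forward as they close: fully open they stand 13 mm farther back than shut.
Start: joints at [-1.322, 0.22, 1.526, -0, 1.395, -0.126], TCP at [0.229, -0.582, 0.405] pointing down, gripper open.
Joint ranges: [-2.98, 2.98], [-0.91, 2.08], [0.09, 2.57], [-1.24, 4.39], [0.2, 2.65], [-2.68, 2.68]. Speed limits (rad/s): [2.57, 2.57, 3.01, 3.14, 3.14, 3.14].

### API

Orientations are given as a rotation vector (axis times angle).
In Python, from rig import * gives the robot as it stands.
- The arm moves only by the tool servo_tool, never from a script. Its argument "motion" is a list of rows, each a list of 3 entries, a list of its own where there are three numbers: the shift along the tool's x, y, z in m, then the turn, a rotation vector about the tool's x, y, z in degrees, then the finger opening in m, from 0 to 0.0854. In form: [[[x, y, z], [rx, ry, rz], fingers], ...]. A call has 1 to 8 rows; each row is the pose to reach, as a shift and turn from the pose commanded when the call began, along the tool's axes at that moment; what a row does not reach only later rows make up. A row lasts 1/8 s, in which the tool goes at most 62.5 mm and 10.7 degrees, less where a joint would pass 70% of its speed; a pose out of reach is approached as far as the arm can. A call with a gripper value outside its range is refused whole. The fingers move at their own pace and stop on an object; "squeeze" is the grip in N (left out, the last holds). Time passes only in rows, so rows that repeat a pose let the fingers close. It gives the time, the measured TCP pose, the force, the opening and the grip force at its end, in the units of the state.
- get_state(): the state, without advancing time (a new reading comes with each control period).
- capture(name): name is "scene" or "top" or "wrist"; returns the picture (400x640x3 uint8, red, green, blue); there is no depth.
- camera_params(name): a dict with "fx", "fy", "cx", "cy" (pixels), "position" and "attitude" of the camera in the world; the wrist camera has in their place "mount" (4x4, takes a point from camera to tool coordinates, whose origin is the TCP and whose axes are the flange's). Camera axes: x right, y up, looking along -z (the intrinsics and any distortion apply to the point x, -y, -z); pixel columns grow to the right and rows downward; lengths in m; the calibration is good to about 2 mm. The wrist camera is an equidistant fisheye: a pixel r from the principal point sees the ray r / f radians off the axis. A picture is of the moment at which its call begins: read the wrist's pose just before it. camera_params takes no time and is no camera call.
- hand_in(): hands the job in; it is judged then, once.
The state is a dict: "time_s": time; "joint_pos": joint angles; "qvel": joint speeds; "effort": joint torques, N m; "ee_pos": TCP position; "tool_rot": TCP orientation; "wrist_force": force on the tool from outside, world axes, zero at the start; "moment": the same for the moment, N m; "opening": finger opening in m; "grasp_force": force on a finger pad.
Only numpy, scipy, OpenCV 4.12 (cv2) and the standard library are available. Lean on these libraries where they do the work, as an engineer would, in place of code of your own. Each camera call takes 0.05 s, during which the arm holds its last target. There are 200 camera calls.

## Working session

There is one attempt and no reset: what is moved stays moved. The work goes in short steps, Python scripts to look and compute and a tool call to move; the robot and the scene stay as the last step left them, time stands still between calls to the robot, and variables do not carry over. Pictures are saved under pics/ and viewed, at most 10 in all, crops included, and the job is handed in when it is done.

Besides the shell and the picture viewer there is one more tool, called after ">>>" by a JSON object that holds its "fn" and its "kwargs". servo_tool: Moves the arm, as the interface text tells. Its arguments: {"type":"object","properties":{"motion":{"type":"array","items":{"type":"array"}},"squeeze":{"type":"number"}},"required":["motion"]}

```bash
ls; mkdir -p pics
python3 - <<'E'
from rig import *
import cv2,numpy as np
s=get_state(); print(s)
for n in ["scene","top","wrist"]:
    print(n,camera_params(n))
    cv2.imwrite(f"pics/{n}0.png",cv2.cvtColor(capture(n),cv2.COLOR_RGB2BGR))
try: print(tcp_to_tips)
except Exception as e: print(e)
E
```

```text
pics
{'time_s': 0.0, 'joint_pos': array([-1.32209465e+00,  2.21206453e-01,  1.52762240e+00,  2.91710465e-05,
        1.39468098e+00, -1.26086861e-01]), 'qvel': array([ 0.00103491,  0.00053946,  0.00015632,  0.0008355 , -0.00031832,
       -0.00080192]), 'effort': array([-3.73217745e-04, -4.96903110e+01, -3.89395559e+01, -2.04589924e-04,
        1.11839891e-02, -3.68904011e-06]), 'ee_pos': array([ 0.22873834, -0.58134694,  0.40360513]), 'tool_rot': array([-3.08471254e+00, -5.84912123e-01,  1.39405949e-04]), 'wrist_force': array([-0.44743803, -0.36470818, -0.34832558]), 'moment': array([-0.05832336,  0.04307122, -0.007131  ]), 'grasp_force': 0.0, 'opening': 0.08531532089160683}
scene {'fx': 499.58799503011, 'fy': 499.58799503011, 'cx': 318.69781675068, 'cy': 197.00077235251777, 'position': array([-0.17471987,  0.76191694,  1.34497281]), 'attitude': array([ 0.33709512, -0.81769288, -2.19744898])}
top {'fx': 404.49047366777256, 'fy': 404.49047366777256, 'cx': 312.47957147764066, 'cy': 200.87119890964973, 'position': array([0.45457943, 0.06448663, 1.15601564]), 'attitude': array([ 0.05779656, -0.1697909 , -1.54981771])}
wrist {'fx': 309.70691628693146, 'fy': 309.70691628693146, 'cx': 318.5250553593405, 'cy': 200.4903449501965, 'mount': array([[ 1.63377647e-04,  9.62800837e-01,  2.70211995e-01,
         6.86659511e-02],
       [ 9.99999987e-01, -1.59849736e-04, -3.50620468e-05,
         5.10913231e-04],
       [ 9.43554790e-06,  2.70211997e-01, -9.62800850e-01,
         3.02233984e-02],
       [ 0.00000000e+00,  0.00000000e+00,  0.00000000e+00,
         1.00000000e+00]])}
0.1734
```

View pics/top0.png

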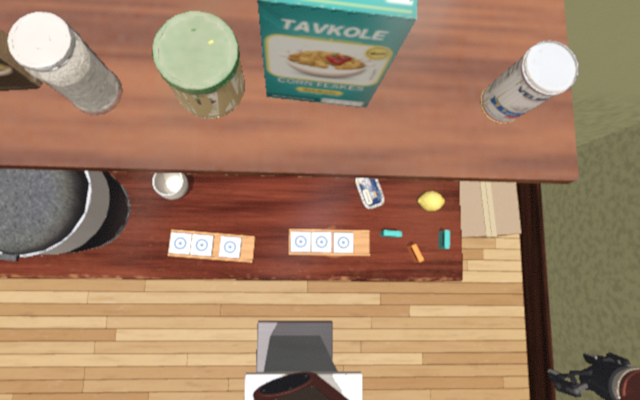

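View pics/scene0.png

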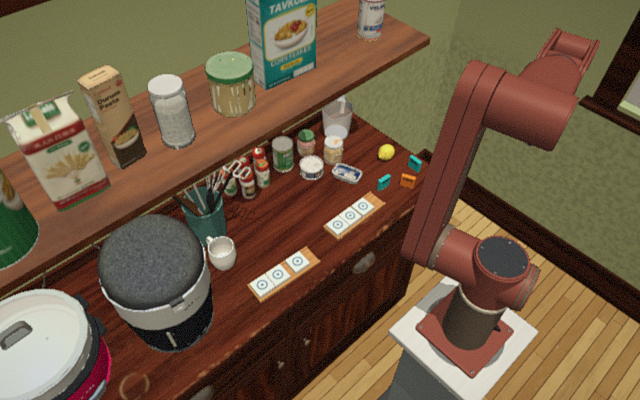

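The top view shows the stand with the wide joint at (211,246) and the narrow one at (329,242). Spacer candidates are orange at (417,253) and teal at (392,233) and (445,238). I choose the orange one, and I'll check it in a close crop.

```bash
cat > h.py <<'E'
from rig import *
import cv2,numpy as np
from scipy.spatial.transform import Rotation as R
def pose(n,s=None):
    p=camera_params(n)
    if n!="wrist": return p,R.from_rotvec(p["attitude"]).as_matrix(),np.array(p["position"])
    s=s or get_state(); T=np.eye(4);T[:3,:3]=R.from_rotvec(s["tool_rot"]).as_matrix();T[:3,3]=s["ee_pos"]
    T=T@p["mount"]; return p,T[:3,:3],T[:3,3]
def ray(cam,uv):
    p,M,c=cam; x=(uv[0]-p["cx"])/p["fx"]; y=(uv[1]-p["cy"])/p["fy"]
    if "mount" in p:
        r=np.hypot(x,y); k=np.sin(r)/r; d=np.array([x*k,-y*k,-np.cos(r)])
    else: d=np.array([x,-y,-1]); d/=np.linalg.norm(d)
    return c,M@d
def proj(cam,P):
    p,M,c=cam; q=(np.asarray(P)-c)@M; x,y,z=q[...,0],-q[...,1],-q[...,2]
    if "mount" in p:
        r=np.hypot(x,y); t=np.arctan2(r,z)/np.maximum(r,1e-9)
    else: t=1/z
    return np.stack([p["cx"]+p["fx"]*x*t,p["cy"]+p["fy"]*y*t],-1)
def onplane(cam,uv,z):
    c,d=ray(cam,uv); return c+d*(z-c[2])/d[2]
def tri(*obs):
    A=np.zeros((3,3));b=np.zeros(3)
    for cam,uv in obs:
        c,d=ray(cam,uv);N=np.eye(3)-np.outer(d,d);A+=N;b+=N@c
    return np.linalg.solve(A,b)
E
python3 - <<'E'
from h import *
t=cv2.imread("pics/top0.png");s=cv2.imread("pics/scene0.png")
a=cv2.resize(t[220:270,160:260],None,fx=4,fy=4,interpolation=cv2.INTER_CUBIC)
b=cv2.resize(t[220:270,370:470],None,fx=4,fy=4,interpolation=cv2.INTER_CUBIC)
c=cv2.resize(s[245:305,240:340],None,fx=4,fy=4,interpolation=cv2.INTER_CUBIC)
d=cv2.resize(s[150:210,340:440],None,fx=4,fy=4,interpolation=cv2.INTER_CUBIC)
cv2.imwrite("pics/c1.png",np.vstack([np.hstack([a,b]),np.hstack([c,d])]))
T=pose("top");S=pose("scene")
for n,im,K in (("top",t,T),("scene",s,S)):
    h=cv2.cvtColor(im,cv2.COLOR_BGR2HSV)
    m=cv2.inRange(h,(8,170,150),(18,255,255)); 
    k,l,st,ce=cv2.connectedComponentsWithStats(m)
    for i in range(1,k):
        if st[i,4]>25: print(n,st[i],ce[i],onplane(K,ce[i],.03))
print("wide joint",onplane(T,(215,246),.01),"tile",onplane(T,(230,247),.028),tri((T,(230,247)),(S,(297,261))))
print("spacer",tri((T,(417,253)),(S,(408,181))))
E
```

```text
top [408 244   8  18  40] [411.325 252.4  ] [ 0.47981142 -0.29635131  0.03      ]
scene [400 173  16  16 126] [407.42857143 180.05555556] [ 0.4784147 -0.3053132  0.03     ]
wide joint [0.4904753  0.25308726 0.01      ] tile [0.48777518 0.20951253 0.028     ] [0.48842884 0.21031264 0.0258187 ]
spacer [ 0.47982243 -0.31594091  0.01626614]
```

View pics/c1.png

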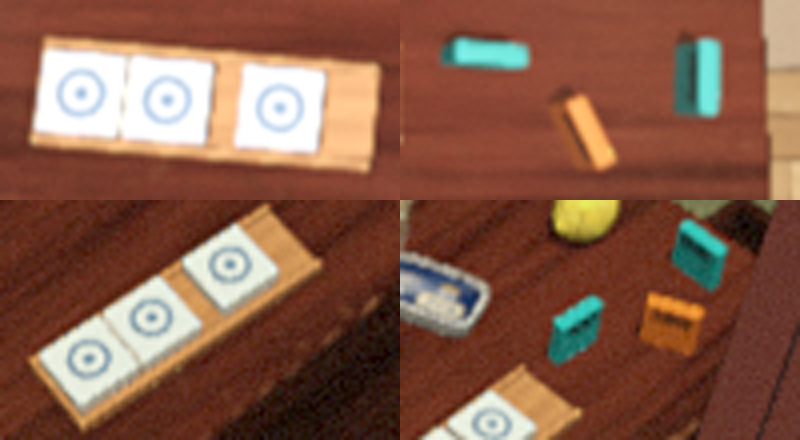

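The orange ribbed block is confirmed at top (417,253), scene (407,180). The wide joint is the left stand's, between the tiles at (202,245) and (230,247) in the top view. Next I compute the hover over the spacer.

```bash
cat >> h.py <<'E'
def go(P,yaw,s=None):
    """shift/turn in tool axes to bring the TCP to P pointing down, tool x at world yaw (rad, mod pi)"""
    s=s or get_state(); M=R.from_rotvec(s["tool_rot"])
    a=M.as_matrix(); cur=np.arctan2(a[1,0],a[0,0])
    d=(yaw-cur+np.pi/2)%np.pi-np.pi/2; y=cur+d
    X=np.array([np.cos(y),np.sin(y),0]);Z=np.array([0,0,-1.]);G=R.from_matrix(np.c_[X,np.cross(Z,X),Z])
    print("shift",np.round(M.inv().apply(np.asarray(P)-s["ee_pos"]),4),"turn",np.round((M.inv()*G).as_rotvec(degrees=True),2),"j6",round(s["joint_pos"][5],2))
E
python3 - <<'E'
from h import *
T=pose("top")
a=onplane(T,(413.5,244.5),.05);b=onplane(T,(421,260.5),.05)
c=(a+b)/2;y=np.arctan2(*(a-b)[1::-1]);print(c,np.degrees(y),np.linalg.norm(a-b))
go([c[0],c[1],.33],y)
E
```

```text
[ 0.47935999 -0.30667213  0.05      ] 24.667264471477292 0.048124196240089935
shift [ 0.3338 -0.1638  0.0741] turn [-0.09 -0.01 -3.2 ] j6 -0.13
```

>>> {"fn": "servo_tool", "kwargs": {"motion": [[[0.055, -0.027, 0.012], [0, 0, -1], 0.06], [[0.11, -0.054, 0.025], [0, 0, -2], 0.06], [[0.165, -0.08, 0.037], [0, 0, -3], 0.06], [[0.22, -0.108, 0.05], [0, 0, -3], 0.06], [[0.275, -0.135, 0.062], [0, 0, -3], 0.06], [[0.334, -0.164, 0.074], [0, 0, -3], 0.06], [[0.334, -0.164, 0.074], [0, 0, -3], 0.06], [[0.334, -0.164, 0.074], [0, 0, -3], 0.06]]}}

```text
time_s: 1.15
ee_pos: [0.4796, -0.3065, 0.3305]
tool_rot: [-3.07, -0.668, 0.001]
wrist_force: [0.2, -0.7, -0.4]
opening: 0.0599
grasp_force: 0.0
```

Run:
```python
from h import *
s=get_state();W=pose("wrist",s);print(s["time_s"],s["ee_pos"],s["tool_rot"],s["opening"])
im=cv2.cvtColor(capture("wrist"),cv2.COLOR_RGB2BGR);cv2.imwrite("pics/w1.png",im)
np.save("w1.npy",np.r_[s["ee_pos"],s["tool_rot"]])
```

```text
1.15 [ 0.47962598 -0.30653869  0.3304786 ] [-3.06963931e+00 -6.68079954e-01  1.19494623e-03] 0.05991752842644453
```

View pics/w1.png

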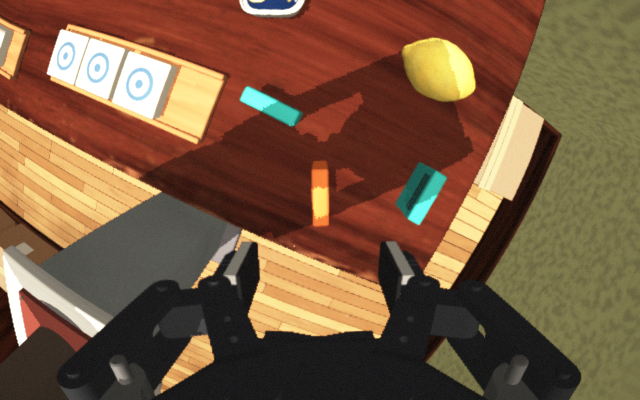

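The wrist view shows the orange spacer centred at about (320,194), running along the image column with its ends at rows 162 and 226. The two teal decoys are at (271,105) and (422,194).

Run:
```python
from h import *
v=np.load("w1.npy");s=get_state();s["ee_pos"]=v[:3];s["tool_rot"]=v[3:]
W=pose("wrist",s);T=pose("top")
im=cv2.imread("pics/w1.png");h=cv2.cvtColor(im,cv2.COLOR_BGR2HSV)
m=cv2.inRange(h,(5,150,120),(20,255,255));m[:,:290]=0;m[:,350:]=0;m[:150]=0;m[235:]=0
for r in range(156,232,4):
    c=np.flatnonzero(m[r]); print(r,c.min() if len(c) else None,c.max() if len(c) else None,end='; ')
a,b=(320.5,162),(320,225.5)
for z in (.045,.05,.055):
    A,B=onplane(W,a,z),onplane(W,b,z);print(z,A,B,(A+B)/2,np.linalg.norm(A-B),np.degrees(np.arctan2(*(A-B)[1::-1])))
print(tri((W,a),(T,(413.5,244.5))),tri((W,b),(T,(421,260.5))))
```

```text
156 None None; 160 None None; 164 313 326; 168 312 348; 172 311 349; 176 311 349; 180 311 349; 184 311 349; 188 311 340; 192 311 328; 196 311 329; 200 311 329; 204 312 329; 208 312 349; 212 312 349; 216 312 349; 220 312 349; 224 312 329; 228 312 336; 0.045 [ 0.50781295 -0.2959637   0.045     ] [ 0.45669517 -0.31894947  0.045     ] [ 0.48225406 -0.30745659  0.045     ] 0.056047951088112224 24.21169013864626
0.05 [ 0.50848764 -0.29562134  0.05      ] [ 0.45837137 -0.31815678  0.05      ] [ 0.48342951 -0.30688906  0.05      ] 0.05494985234534081 24.211690138646205
0.055 [ 0.50916233 -0.29527899  0.055     ] [ 0.46004757 -0.31736408  0.055     ] [ 0.48460495 -0.30632154  0.055     ] 0.05385175360256932 24.21169013864624
[ 0.50430916 -0.29821477  0.03910696] [ 0.45731815 -0.3184054   0.04618823]
```

Run:
```python
from h import *
go([.480,-.308,.197],np.radians(24.2))
```

```text
shift [0.0005 0.0009 0.1338] turn [0.02 0.03 0.27] j6 0.44
```

>>> {"fn": "servo_tool", "kwargs": {"motion": [[[0, 0.001, 0.05], [0, 0, 0], 0.045], [[0, 0.001, 0.1], [0, 0, 0], 0.045], [[0, 0.001, 0.125], [0, 0, 0], 0.045], [[0, 0.001, 0.134], [0, 0, 0], 0.045], [[0, 0.001, 0.134], [0, 0, 0], 0.04], [[0, 0.001, 0.134], [0, 0, 0], 0.0], [[0, 0.001, 0.134], [0, 0, 0], 0.0], [[0, 0.001, 0.134], [0, 0, 0], 0.0]], "squeeze": 30}}

```text
time_s: 2.2
ee_pos: [0.4806, -0.3083, 0.1984]
tool_rot: [3.067, 0.666, 0.002]
wrist_force: [-1.8, -1.3, 6.9]
opening: 0.0133
grasp_force: 34.3
```

>>> {"fn": "servo_tool", "kwargs": {"motion": [[[0, 0, 0], [0, 0, 0], 0.0], [[0, 0, 0], [0, 0, 0], 0.0], [[0, 0, 0], [0, 0, 0], 0.0], [[0, 0, 0], [0, 0, 0], 0.0]]}}

```text
time_s: 2.7
ee_pos: [0.4806, -0.3083, 0.1985]
tool_rot: [3.067, 0.666, 0.002]
wrist_force: [-1.1, -0.9, 6.4]
opening: 0.0134
grasp_force: 34.3
```

Run:
```python
from h import *
T=pose("top")
P=[onplane(T,p,.028) for p in ((180.3,243.3),(201.8,245.2),(230,247.2))]
print(P); d=P[0]-P[2]; y=np.arctan2(d[1],d[0])-np.pi/2; print(np.degrees(y))
s=get_state();s["ee_pos"][2]+=0
go([.487,.225,.33],y)
```

```text
[array([0.4958618 , 0.34342921, 0.028     ]), array([0.49156651, 0.28569984, 0.028     ]), array([0.48723092, 0.20949014, 0.028     ])]
-3.6869803431161188
shift [ 0.227  -0.4823 -0.1328] turn [ 0.16 -0.09 28.18] j6 0.44
```

>>> {"fn": "servo_tool", "kwargs": {"motion": [[[0, 0, -0.03], [0, 0, 0], 0.0], [[0, 0, -0.08], [0, 0, 0], 0.0], [[0.005, -0.01, -0.133], [0, 0, 0], 0.0], [[0.025, -0.052, -0.133], [0, 0, 5], 0.0], [[0.05, -0.106, -0.133], [0, 0, 10], 0.0], [[0.075, -0.16, -0.133], [0, 0, 16], 0.0], [[0.1, -0.213, -0.133], [0, 0, 22], 0.0], [[0.125, -0.266, -0.133], [0, 0, 28], 0.0]]}}

```text
time_s: 3.7
ee_pos: [0.4832, -0.0117, 0.3301]
tool_rot: [-3.14, 0.102, -0.002]
wrist_force: [1.0, 0.4, 0.7]
opening: 0.0131
grasp_force: 33.4
```

Run:
```python
from h import *
go([.487,.225,.33],np.radians(-3.7)); print(get_state()["ee_pos"])
```

```text
shift [-1.160e-02 -2.365e-01  1.000e-04] turn [-0.01 -0.06 -0.02] j6 1.45
[ 0.48317626 -0.01173842  0.33013279]
```

>>> {"fn": "servo_tool", "kwargs": {"motion": [[[-0.002, -0.05, 0], [0, 0, 0], 0.0], [[-0.005, -0.1, 0], [0, 0, 0], 0.0], [[-0.008, -0.15, 0], [0, 0, 0], 0.0], [[-0.01, -0.2, 0], [0, 0, 0], 0.0], [[-0.012, -0.237, 0], [0, 0, 0], 0.0], [[-0.012, -0.237, 0], [0, 0, 0], 0.0], [[-0.012, -0.237, 0], [0, 0, 0], 0.0]]}}

```text
time_s: 4.58
ee_pos: [0.4859, 0.2233, 0.3296]
tool_rot: [3.14, -0.096, -0.0]
wrist_force: [-0.3, -0.0, -0.7]
opening: 0.0133
grasp_force: 33.4
```

Run:
```python
from h import *
s=get_state();print(s["ee_pos"],s["tool_rot"],s["joint_pos"])
im=cv2.cvtColor(capture("wrist"),cv2.COLOR_RGB2BGR);cv2.imwrite("pics/w2.png",im)
np.save("w2.npy",np.r_[s["ee_pos"],s["tool_rot"]])
c=cv2.resize(im[100:300,180:460],(784,560),interpolation=cv2.INTER_CUBIC);cv2.imwrite("pics/w2c.png",c)
```

```text
[0.48593686 0.22332477 0.32959912] [ 3.13962222e+00 -9.55209740e-02 -4.61141251e-04] [ 2.83404582e-01  7.28215284e-02  1.83689026e+00 -4.25894109e-04
  1.23231997e+00  1.91517236e+00]
```

View pics/w2c.png

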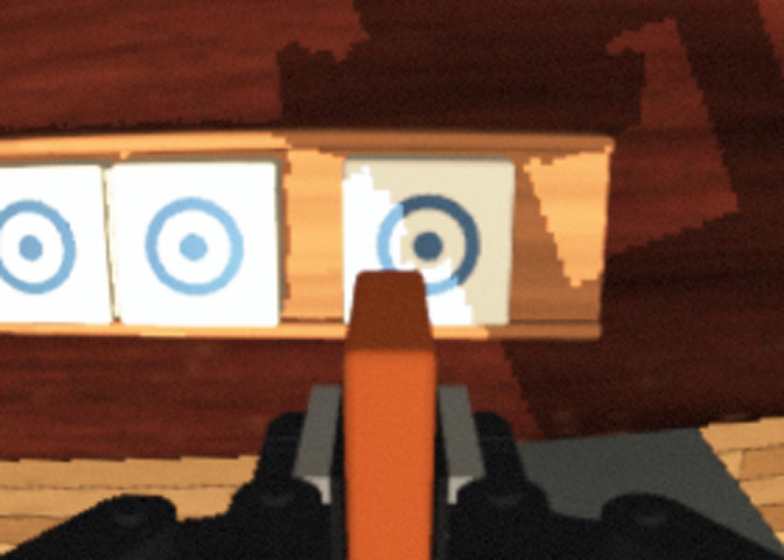

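Run:
```python
from h import *
v=np.load("w2.npy");s=get_state();s["ee_pos"]=v[:3];s["tool_rot"]=v[3:]
W=pose("wrist",s);T=pose("top");S=pose("scene")
f=lambda x,y:(180+x/2.8-.3,100+y/2.8-.3)
L={}
for n,p,z in [("cem top1",(280,160),.028),("cem top2",(278,325),.028),("lo top1",(346,160),.028),("lo top2",(344,325),.028),("lo r1",(514,160),.028),("lo r2",(510,325),.028),("ring lo",(428,246),.028),("ring ce",(193,246),.028),("ring ce2",(31,247),.028),("bed end",(612,146),.015),("bed end2",(601,336),.015),("lipL top",(300,137),.015),("lipL bot",(300,337),.015)]:
    L[n]=onplane(W,f(*p),z);print(n,L[n])
print("tri ring lo",tri((W,f(428,246)),(T,(230,247.2)),(S,(297.3,261))),"ce",tri((W,f(193,246)),(T,(201.8,245.2)),(S,(278,274.2))))
foot=s["ee_pos"][2]-.1985
for p,z in [((360,271),foot),((418,271),foot),((346,348),foot+.05),((435,348),foot+.05)]: print("sp",onplane(W,f(*p),z)-s["ee_pos"])
```

```text
cem top1 [0.5206939 0.2551148 0.028    ]
cem top2 [0.46604944 0.26077942 0.028     ]
lo top1 [0.51925087 0.23423366 0.028     ]
lo top2 [0.46478248 0.23885675 0.028     ]
lo r1 [0.51626542 0.1811725  0.028     ]
lo r2 [0.46135168 0.18392165 0.028     ]
ring lo [0.48984165 0.20988396 0.028     ]
ring ce [0.49469476 0.28635069 0.028     ]
ring ce2 [0.49838367 0.3441658  0.028     ]
bed end [0.51778818 0.14566197 0.015     ]
bed end2 [0.45055071 0.14955331 0.015     ]
lipL top [0.52624487 0.24959706 0.015     ]
lipL bot [0.45697098 0.25550423 0.015     ]
tri ring lo [0.48838452 0.20982769 0.02497633] ce [0.49271601 0.28616322 0.02553371]
sp [ 0.02419786  0.00381803 -0.1985    ]
sp [ 0.0234899  -0.00781246 -0.1985    ]
sp [ 0.02601277  0.00416461 -0.1485    ]
sp [ 0.02522576 -0.00872978 -0.1485    ]
```

The wrist crop shows the spacer held upright, with its +x end at crop (390,348). The joint lies between the cemented edge at column 279 and the loose edge at column 345, about 21.4 mm. Next I descend to about 10 mm above the tiles and look.

Run:
```python
from h import *
go([.4915,.2475,.2385],np.radians(-3.8))
```

```text
shift [ 0.004  -0.0249  0.0911] turn [0.03 0.02 0.26] j6 1.92
```

>>> {"fn": "servo_tool", "kwargs": {"motion": [[[0.004, -0.025, 0.03], [0, 0, 0.3], 0.0], [[0.004, -0.025, 0.06], [0, 0, 0.3], 0.0], [[0.004, -0.025, 0.085], [0, 0, 0.3], 0.0], [[0.004, -0.025, 0.091], [0, 0, 0.3], 0.0], [[0.004, -0.025, 0.091], [0, 0, 0.3], 0.0], [[0.004, -0.025, 0.091], [0, 0, 0.3], 0.0]]}}

```text
time_s: 5.38
ee_pos: [0.4925, 0.2481, 0.2402]
tool_rot: [-3.139, 0.106, -0.004]
wrist_force: [0.1, 0.4, 0.3]
opening: 0.0132
grasp_force: 33.4
```

Run:
```python
from h import *
s=get_state();print(s["ee_pos"],s["tool_rot"])
im=cv2.cvtColor(capture("wrist"),cv2.COLOR_RGB2BGR)
sc=cv2.cvtColor(capture("scene"),cv2.COLOR_RGB2BGR)
np.save("w3.npy",np.r_[s["ee_pos"],s["tool_rot"]]);cv2.imwrite("pics/w3.png",im);cv2.imwrite("pics/s3.png",sc)
c=cv2.resize(im[70:270,200:440],(672,560),interpolation=cv2.INTER_CUBIC);cv2.imwrite("pics/w3c.png",c)
```

```text
[0.49246095 0.24811316 0.24019809] [-3.138953    0.10571158 -0.00357497]
```

View pics/w3c.png

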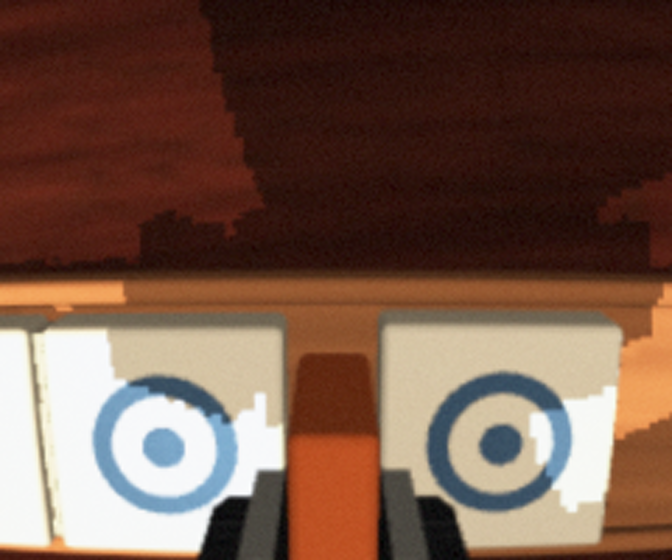

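The spacer foot spans crop columns 303–367 at row 354, between the tile edges at 287 and 380. That leaves about 3 mm on each side. Next I check the position across the tray and work out the lowering.

Run:
```python
from h import *
v=np.load("w3.npy");s=get_state();s["ee_pos"]=v[:3];s["tool_rot"]=v[3:]
W=pose("wrist",s);f=lambda x,y:(200+x/2.8-.3,70+y/2.8-.3)
M=R.from_rotvec(v[3:])
ft=v[2]-.1985
for n,p,z in [("sp foot l",(303,354),ft),("sp foot r",(367,354),ft),("sp top l",(291,434),ft+.05),("sp top r",(379,434),ft+.05),("ce far corner",(286,328),.028),("ce edge",(286,450),.028),("lo far",(380,325),.028),("lo edge",(379,450),.028),("ringc",(164,447),.028),("ringl",(500,444),.028),("lip",(330,300),.015)]:
    print(n,M.inv().apply(onplane(W,f(*p),z)-v[:3])[:2].round(4))
go([.492,.2483,.2095],np.radians(-3.8))
```

```text
sp foot l [ 0.0242 -0.0056]
sp foot r [0.0242 0.0073]
sp top l [ 0.0254 -0.0057]
sp top r [0.0254 0.0071]
ce far corner [ 0.0263 -0.0097]
ce edge [-0.0018 -0.0101]
lo far [0.027  0.0106]
lo edge [-0.0018  0.0108]
ringc [-0.0013 -0.038 ]
ringl [-0.0005  0.0384]
lip [ 0.0299 -0.0002]
shift [-0.0003  0.      0.0305] turn [-0.05 -0.12 -0.04] j6 1.96
```

>>> {"fn": "servo_tool", "kwargs": {"motion": [[[-0.0007, -0.0005, 0.01], [0, 0, 0], 0.0], [[-0.0007, -0.0005, 0.02], [0, 0, 0], 0.0], [[-0.0007, -0.0005, 0.027], [0, 0, 0], 0.0], [[-0.0007, -0.0005, 0.03], [0, 0, 0], 0.0], [[-0.0007, -0.0005, 0.031], [0, 0, 0], 0.0], [[-0.0007, -0.0005, 0.031], [0, 0, 0], 0.0]]}}

```text
time_s: 6.22
ee_pos: [0.4908, 0.2489, 0.2085]
tool_rot: [3.139, -0.105, -0.002]
wrist_force: [-5.8, -1.6, 10.1]
opening: 0.0133
grasp_force: 34.9
```

>>> {"fn": "servo_tool", "kwargs": {"motion": [[[0, 0, -0.0008], [0, 0, 0], 0.0], [[0, 0, -0.0008], [0, 0, 0], 0.0]]}}

```text
time_s: 6.48
ee_pos: [0.4911, 0.2489, 0.2085]
tool_rot: [-3.14, 0.105, -0.001]
wrist_force: [-0.2, 0.4, 1.6]
opening: 0.0134
grasp_force: 33.8
```

>>> {"fn": "servo_tool", "kwargs": {"motion": [[[0, 0, 0], [0, 0, 0], 0.018], [[0, 0, 0], [0, 0, 0], 0.03], [[0, 0, 0], [0, 0, 0], 0.04], [[0, 0, 0], [0, 0, 0], 0.04], [[0, 0, -0.02], [0, 0, 0], 0.04], [[0, 0, -0.05], [0, 0, 0], 0.04], [[0, 0, -0.09], [0, 0, 0], 0.04], [[0, 0, -0.12], [0, 0, 0], 0.04]]}}

```text
time_s: 7.48
ee_pos: [0.4912, 0.2489, 0.3303]
tool_rot: [-3.139, 0.105, -0.002]
wrist_force: [0.5, -0.5, -0.0]
opening: 0.0401
grasp_force: 0.0
```

Run:
```python
from h import *
s=get_state();print(s["ee_pos"],s["tool_rot"])
im=cv2.cvtColor(capture("wrist"),cv2.COLOR_RGB2BGR)
np.save("w4.npy",np.r_[s["ee_pos"],s["tool_rot"]])
c=cv2.resize(im[100:300,180:460],(784,560),interpolation=cv2.INTER_CUBIC);cv2.imwrite("pics/w4c.png",c)
```

```text
[0.49119785 0.24885483 0.33030293] [-3.13933444e+00  1.04832935e-01 -2.15757594e-03]
```

View pics/w4c.png

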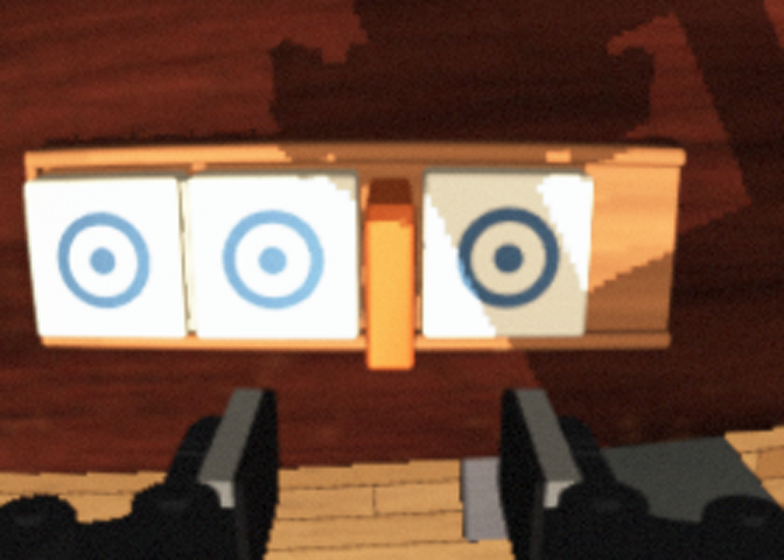

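The spacer stands upright in the joint at crop (390,290), released. The loose tile's open-end face runs from crop (592,175) to (584,333). Next I plan the push pose behind it.

Run:
```python
from h import *
v=np.load("w4.npy");s=get_state();s["ee_pos"]=v[:3];s["tool_rot"]=v[3:]
W=pose("wrist",s);f=lambda x,y:(180+x/2.8-.3,100+y/2.8-.3)
P={}
for n,p,z in [("rc2",(103,261),.028),("rc",(273,261),.028),("rl",(508,258),.028),("lo1",(592,177),.028),("lo2",(584,333),.028),("end1",(684,157),.015),("end2",(669,340),.015),("sp1",(366,220),.06),("sp2",(366,366),.06),("sp3",(413,220),.06),("sp4",(413,366),.06)]:
    P[n]=onplane(W,f(*p),z);print(n,P[n])
d=P["rc2"]-P["rl"];u=d/np.linalg.norm(d);a=np.arctan2(u[1],u[0]);print(np.degrees(a))
face=P["rl"]-.0275*u
st=face-.033*u; print(face,st)
go([st[0],st[1],.29],a)
```

```text
rc2 [0.49787444 0.34439471 0.028     ]
rc [0.49377809 0.28623781 0.028     ]
rl [0.4897057  0.20983574 0.028     ]
lo1 [0.51491029 0.18137263 0.028     ]
lo2 [0.46199128 0.18454581 0.028     ]
end1 [0.51830119 0.14524137 0.015     ]
end2 [0.45214801 0.14976538 0.015     ]
sp1 [0.51166233 0.25368869 0.06      ]
sp2 [0.46774077 0.25693903 0.06      ]
sp3 [0.51078106 0.2404431  0.06      ]
sp4 [0.4668155  0.24303224 0.06      ]
86.52598001664046
[0.48803931 0.18238627 0.028     ] [0.48603964 0.14944691 0.028     ]
shift [-0.      0.1003  0.0444] turn [-0.45 -0.18 89.66] j6 1.96
```

>>> {"fn": "servo_tool", "kwargs": {"motion": [[[0, 0.03, 0], [0, 0, -10], 0.0], [[0, 0.06, 0], [0, 0, -20], 0.0], [[0, 0.1, 0.01], [0, 0, -30], 0.0], [[0, 0.1, 0.02], [0, 0, -40], 0.0], [[0, 0.1, 0.03], [0, 0, -50], 0.0], [[0, 0.1, 0.044], [0, 0, -60], 0.0], [[0, 0.1, 0.044], [0, 0, -70], 0.0], [[0, 0.1, 0.044], [0, 0, -80], 0.0]], "squeeze": 60}}

```text
time_s: 8.52
ee_pos: [0.4842, 0.149, 0.2839]
tool_rot: [-2.467, -1.945, 0.001]
wrist_force: [-0.9, -0.4, -0.2]
opening: 0.0002
grasp_force: 0.0
```

>>> {"fn": "servo_tool", "kwargs": {"motion": [[[0, 0, 0], [0, 0, -10.3], 0.0], [[0, 0, 0], [0, 0, -10.3], 0.0], [[0, 0, 0], [0, 0, -10.3], 0.0]]}}

```text
time_s: 8.9
ee_pos: [0.4843, 0.149, 0.2844]
tool_rot: [-2.292, -2.148, 0.0]
wrist_force: [1.1, -0.4, 0.4]
opening: -0.0001
grasp_force: 0.0
```

Run:
```python
from h import *
s=get_state();print(s["ee_pos"],s["joint_pos"][5])
go([.48604,.14945,.189],np.radians(86.4))
```

```text
[0.48429848 0.14900246 0.28435966] 0.20773802876679526
shift [0.0006 0.0017 0.0954] turn [-0.01  0.   -0.13] j6 0.21
```

>>> {"fn": "servo_tool", "kwargs": {"motion": [[[0, 0.002, 0.03], [0, 0, 0], 0.0], [[0, 0.002, 0.06], [0, 0, 0], 0.0], [[0, 0.002, 0.08], [0, 0, 0], 0.0], [[0, 0.002, 0.09], [0, 0, 0], 0.0], [[0, 0.002, 0.0955], [0, 0, 0], 0.0], [[0, 0.002, 0.0955], [0, 0, 0], 0.0]]}}

```text
time_s: 9.65
ee_pos: [0.4866, 0.1489, 0.1893]
tool_rot: [2.289, 2.151, 0.0]
wrist_force: [0.7, 0.5, -0.1]
opening: 0.0
grasp_force: 0.0
```

Run:
```python
from h import *
im=cv2.cvtColor(capture("wrist"),cv2.COLOR_RGB2BGR);s=get_state();print(s["ee_pos"],s["wrist_force"])
cv2.imwrite("pics/w5.png",im)
```

```text
[0.48673638 0.14894846 0.18962122] [ 0.6131202   0.45980185 -0.0845609 ]
```

View pics/w5.png

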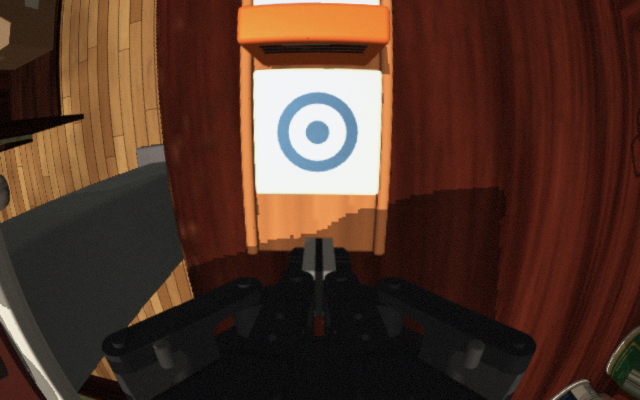

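The closed fingers (318,245) are centred behind the loose tile, which is centred at (318,132) with its near edge at row 193. The spacer at (315,27) stands in the joint. I'll push slowly.

>>> {"fn": "servo_tool", "kwargs": {"motion": [[[0.01, 0, 0], [0, 0, 0], 0.0], [[0.016, 0, 0], [0, 0, 0], 0.0], [[0.019, 0, 0], [0, 0, 0], 0.0], [[0.021, 0, 0], [0, 0, 0], 0.0], [[0.0225, 0, 0], [0, 0, 0], 0.0], [[0.024, 0, 0], [0, 0, 0], 0.0], [[0.0255, 0, 0], [0, 0, 0], 0.0], [[0.0255, 0, 0], [0, 0, 0], 0.0]]}}

```text
time_s: 10.7
ee_pos: [0.4879, 0.1744, 0.189]
tool_rot: [-2.289, -2.152, -0.0]
wrist_force: [0.2, 0.6, -0.1]
opening: 0.0001
grasp_force: 0.0
```

>>> {"fn": "servo_tool", "kwargs": {"motion": [[[0.0008, 0, 0], [0, 0, 0], 0.0], [[0.0016, 0, 0], [0, 0, 0], 0.0], [[0.0024, 0, 0], [0, 0, 0], 0.0], [[0.0032, 0, 0], [0, 0, 0], 0.0], [[0.0032, 0, 0], [0, 0, 0], 0.0]]}}

```text
time_s: 11.32
ee_pos: [0.4881, 0.1776, 0.189]
tool_rot: [-2.289, -2.152, -0.0]
wrist_force: [-0.1, -1.0, -0.6]
opening: -0.0001
grasp_force: 0.2
```

>>> {"fn": "servo_tool", "kwargs": {"motion": [[[0.0008, 0, 0], [0, 0, 0], 0.0], [[0.0016, 0, 0], [0, 0, 0], 0.0], [[0.0024, 0, 0], [0, 0, 0], 0.0], [[0.0032, 0, 0], [0, 0, 0], 0.0], [[0.004, 0, 0], [0, 0, 0], 0.0], [[0.004, 0, 0], [0, 0, 0], 0.0]]}}

```text
time_s: 12.08
ee_pos: [0.4883, 0.18, 0.189]
tool_rot: [2.287, 2.152, -0.006]
wrist_force: [-1.3, -11.4, 4.3]
opening: 0.0
grasp_force: 5.8
```

>>> {"fn": "servo_tool", "kwargs": {"motion": [[[0.0006, 0, 0], [0, 0, 0], 0.0], [[0.0012, 0, 0], [0, 0, 0], 0.0], [[0.0018, 0, 0], [0, 0, 0], 0.0], [[0.0024, 0, 0], [0, 0, 0], 0.0], [[0.0024, 0, 0], [0, 0, 0], 0.0]]}}

```text
time_s: 12.7
ee_pos: [0.4884, 0.1808, 0.189]
tool_rot: [2.285, 2.151, -0.011]
wrist_force: [-2.7, -22.3, 7.9]
opening: 0.0001
grasp_force: 11.0
```

Run:
```python
from h import *
w=cv2.cvtColor(capture("wrist"),cv2.COLOR_RGB2BGR);sc=cv2.cvtColor(capture("scene"),cv2.COLOR_RGB2BGR);t=cv2.cvtColor(capture("top"),cv2.COLOR_RGB2BGR)
z=lambda a,h,wd:cv2.resize(a,(wd,h),interpolation=cv2.INTER_CUBIC)
cv2.imwrite("pics/e6.png",np.hstack([z(w[0:200,220:420],500,500),np.vstack([z(sc[235:310,245:335],250,300),z(t[215:265,160:220],250,300)])]))
s=get_state();print(s["time_s"],s["ee_pos"],s["wrist_force"])
```

```text
12.85 [0.48843691 0.18081567 0.18897623] [ -3.1099646  -22.14014332   7.24744648]
```

View pics/e6.png

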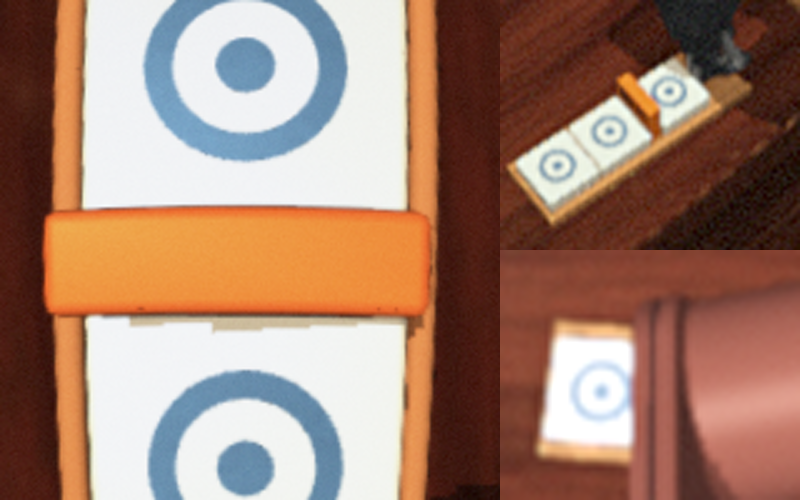

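The wrist crop shows the spacer squared up between both tiles, with the rings at crop (245,65) and (245,467) in line. I check that the ring spacing is 69 mm, which means no gap, then hand in.

Run:
```python
from h import *
W=pose("wrist");f=lambda x,y:(220+x/2.5-.3,y/2.5-.3)
a,b=onplane(W,f(245,65),.028),onplane(W,f(245,467),.028);d=np.linalg.norm(a-b);print(a,b,d)
s=get_state();print(s["time_s"],s["wrist_force"])
if abs(d-.069)<.0015: print(hand_in())
```

```text
[0.49456546 0.28638225 0.028     ] [0.49038049 0.21728872 0.028     ] 0.0692201543161511
12.85 [ -3.1099646  -22.14014332   7.24744648]
the job is handed in; nothing more can be done
None
```

I stood the orange spacer upright in the wide joint and let go of it. I then pushed the loose tile until the spacer was squeezed flat and in line. The measured ring spacing is 69.2 mm, against 69 mm with no gap. I handed in at 12.85 s with the tile still held at about 22 N, and the arm never touched the other stand's loose tile, the tins or the mug.

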